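Free-run check of a vial carousel

ROBOT

A 6-joint arm with a two-finger parallel gripper is mounted at the origin on the work surface. World frame = base frame: x ahead of the robot, y to its left, z up, the work surface at z = 0. Lengths are in mm, angles in rad, forces in N, time in s.
With the tool pointing down it reaches from about 350 to 975 mm from the base axis. Payload 7.1 kg.
Tool frame: the origin (TCP) lies on the front face of the gripper's body, between the roots of the fingers; the fingertips stand 80 mm ahead of it and the grasp point (between the pads) lies 61 mm ahead of it (ctrl.tcp_to_grasp is the distance from the TCP to the grasp point, in mm); z points along the fingers, y is the direction in which the jaws open and shut (so a half turn about z gives the same grasp; the last joint's range is limited). The gripper opens to 88 mm and grips with 3 to 60 N. Pads are 20 mm wide; open, the fingers measure 115 mm over their backs; the gripper's body (75 mm by 178 mm) begins 61 mm behind the grasp point.
Start: joints at [-1.221, 0.423, 1.63, -0, 1.089, -0.019], TCP at [225.327, -582.952, 302.675] pointing down, gripper open.
Joint ranges: [-3, 3], [-0.9, 2.11], [0.09, 2.58], [-1.31, 4.45], [0.11, 2.69], [-2.54, 2.54]. Speed limits (rad/s): [2.39, 2.39, 3.01, 3.14, 3.14, 3.14].

INTERFACE

Orientations are given as a rotation vector (axis times angle).
In Python, from workcell import telemetry, get_image, ctrl gives the robot as it stands.
- The arm moves only by the tool send_rows, never from a script. Its argument "rows" is a list of rows, each a list of 5 numbers: the shift along the tool's x, y, z in m, then the turn about the tool's z in rad, then the opening, from -1 (shut) to 1 (fully open). A call has 1 to 5 rows; each row shifts and turns the commanded pose from where the row before left it, along the tool's axes as they then stand; what a row does not reach is not made up. A row lasts 1/10 s, in which the tool goes at most 50 mm and 8.59 degrees, less where a joint would pass 70% of its speed; a pose out of reach is approached as far as the arm can. A call with a gripper value outside its range is refused whole. The fingers move at their own pace and stop on an object; the grip force is fixed at half the most. Time passes only in rows, so rows that do not move let the fingers close. It gives the time, the measured TCP pose, the force and the opening at its end, in the units of the state.
- telemetry.get_obs(): the state, without advancing time (a new reading comes with each control period).
- get_image(name): name is "scene" or "top" or "wrist"; returns a dict with "color" (384x512x3 uint8, blue, green, red), "z_map" (384x512 float32, mm along the optical axis (not along the pixel's ray), 0 where there is no reading), "camera_matrix" (3x3 intrinsics, pixels), "rvec" (rotation vector, rad) and "tvec" (3), from world to camera coordinates, as OpenCV has them. Camera axes: x right, y down, z forward; pixel columns grow to the right and rows downward; lengths in mm; the calibration is good to about 2 mm. A picture is of the moment at which its call begins.
- ctrl.close_job(): hands the job in, once; it reports no verdict.
The state is a dict: "t": time; "qpos": joint angles; "qvel": joint speeds; "joint_torque": joint torques, N m; "ee_pos": TCP position; "orientation": TCP orientation; "ft_force": force on the tool from outside, world axes, zero at the start; "moment": the same for the moment, N m; "width": finger opening in mm.
Only numpy, scipy, OpenCV 4.12 (cv2) and the standard library are available. Lean on these libraries where they do the work, as an engineer would, in place of code of your own. Each camera call takes 0.05 s, during which the arm holds its last target.

TASK

Do the free-run check on the autosampler's vial carousel: with a fingertip on its bare outer rim, flick it into a counter-clockwise spin (seen from above) and take the finger off, so that the red-capped vial runs freely past under the needle at least once, with no vial fouling it. When the red cap next comes round to the needle, or on a later round, brake the rim with a fingertip so that the carousel stops with the needle over the red cap, then draw back clear; once the red cap has run past, the carousel must not come to a stop anywhere else. Leave the vials, the needle arm and the things on the bench alone.

Things in the scene. Friction and masses are not known exactly. Their poses are not given: they have to be found in the camera images.
- sampler: light grey autosampler housing, fixed to the bench, 275 x 200 mm and 52 mm high. Its origin is on the bench, under the carousel's axis; the housing reaches from 100 mm behind the axis (-x) to 175 mm ahead of it (+x), and 100 mm to each side. Its +x axis points from the carousel's axis to the mast of the needle arm. Its position and heading differ from run to run
- needle_arm: fixed mast and arm of the sampler (not to be touched), origin and axes the same as the sampler's. The mast is a 34 x 46 mm column 145 mm out from the carousel's axis on the sampler's +x side, 200 mm high; a 26 mm wide arm runs from it at 164 to 188 mm height to above the ring of vials, and a thin steel needle in a white guide hangs from it
- needle_tip (a point): lower tip of the needle, 62 mm from the carousel's axis along the sampler's +x, 127 mm above the bench, 8 mm above the caps passing below it
- carousel (a joint): angle of the carousel in rad, growing without limit as it turns counter-clockwise seen from above. 0, 2 pi, 4 pi.. = red cap exactly under the needle; it starts at rest between -5.3 and -1.0. The bearing runs very freely: flicked to 2 rad/s (rim speed 0.2 m/s) it coasts 4 to 6 turns, losing about 0.03 to 0.08 rad/s each second
- carousel_top (a point): centre of the carousel's upper face, on its upright axis, 80 mm above the bench. Carousel with vials: 0.9 to 1.2 kg, moment of inertia about 0.005 kg m2. A fingertip pressed on the rim with a few newtons drags the carousel along, or stops it within 0.1 s; it then stays where it is left
- tray: the carousel: a light grey flat disc 220 mm across, 20 mm thick, ribbed edge, upper face 80 mm above the bench. Origin on its axis at bench height, x axis towards the red-capped vial. The upper face is bare and flat from 77 mm radius to the edge at 110 mm: that rim may be touched, from above or on the edge. It stands 8 mm above the housing and 10 mm out over its -x edge and sides
- vials: the twelve amber vials seated in the carousel (not to be touched), 28 mm across, on a circle of 62 mm radius, standing 39 mm above the carousel's upper face. Eleven have black caps, one red. Same origin and axes as the tray
- red_cap (a point): centre of the top of the red cap, 25 mm across, 119 mm above the bench, 62 mm from the carousel's axis; it travels with the carousel
- amber_jar: loose amber jar with black cap, 42 mm across, 72 mm high, origin under its centre; leave alone
- tip_box: loose pipette-tip box, white with green-blue lid, 82 x 118 x 65 mm, origin under its centre; leave alone
- marker_pen: white marker pen with dark cap lying on the bench, 132 mm long along its x axis, 12 mm thick, origin on the bench under its middle; leave alone

How it is judged:
By the outcome, as a careful person would: the job done as asked, in the order asked, and still so for the second after the job is handed in, with the robot touching nothing.
It also fails if it takes over 42 s, if anything falls off the work surface, if the arm or the gripper's body presses on something with over 40 N, if the wrist force passes 120 N, or if a joint passes its speed limit or range.

## Working session

There is one attempt and no reset: what is moved stays moved. The work goes in short steps, Python scripts to look and compute and a tool call to move; the robot and the scene stay as the last step left them, time stands still between calls to the robot, and variables do not carry over. Pictures are saved under pics/ and viewed, and the job is handed in when it is done.

Besides the shell and the picture viewer there is one more tool, called after "Call:" as a command line: name --pt "numbers of a row" for each row, then --argument value for the rest. send_rows: Moves the arm, as the interface text tells. Its arguments: {"type":"object","properties":{"rows":{"type":"array"}},"required":["rows"]}

```bash
ls; mkdir -p pics; python3 - <<'E'
from workcell import telemetry, get_image, ctrl
import cv2
o=telemetry.get_obs();print(o)
for n in("scene","top","wrist"):
    g=get_image(n);cv2.imwrite(f"pics/{n}0.png",g["color"]);print(n,g["rvec"],g["tvec"],g["camera_matrix"])
E
```

```text
pics
{'t': 0.0, 'qpos': array([-1.22098579e+00,  4.23804487e-01,  1.63069964e+00, -1.39924734e-05,
        1.08859024e+00, -1.90125329e-02]), 'qvel': array([-0.00026532, -0.00010308,  0.00145467,  0.00018595,  0.00137982,
        0.00043673]), 'joint_torque': array([-2.66153420e-04, -5.44623220e+01, -2.73670614e+01,  6.44231122e-02,
        2.27117079e-02, -1.10260198e-04]), 'ee_pos': array([ 225.18721288, -582.55223033,  301.92051772]), 'orientation': array([-3.08686884e+00, -5.75806592e-01,  4.07387827e-04]), 'ft_force': array([ 0.27289718, -0.12498629,  0.67169057]), 'moment': array([-0.02315945, -0.03748235,  0.01293398]), 'width': 87.86967187800316}
scene [ 2.41344914  0.6239272  -0.23300559] [-512.88052214 -161.65865569 1143.69966601] [[415.03560639   0.         248.70316144]
 [  0.         415.03560639 187.1901092 ]
 [  0.           0.           1.        ]]
top [ 2.01110142 -2.19759961  0.24222323] [ 65.26866392 615.1418515  876.44115486] [[431.58844314   0.         259.10014627]
 [  0.         431.58844314 197.47422943]
 [  0.           0.           1.        ]]
wrist [-2.39544287  1.64108769  0.23145284] [-623.79491924  -31.56803446  390.62540323] [[296.12865906   0.         250.51273342]
 [  0.         296.12865906 192.81349635]
 [  0.           0.           1.        ]]
```

View pics/scene0.png

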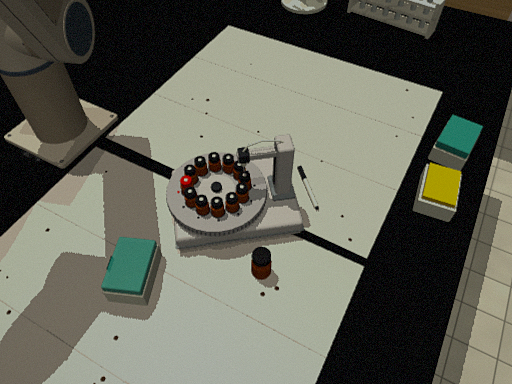

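View pics/top0.png

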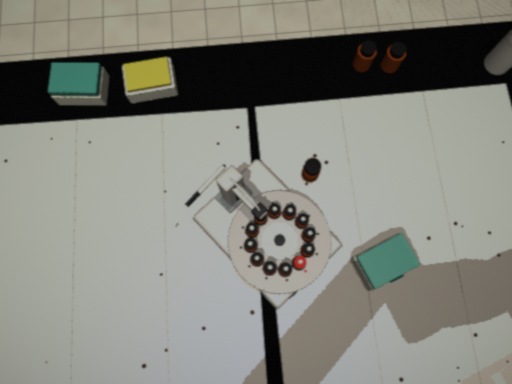

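View pics/wrist0.png

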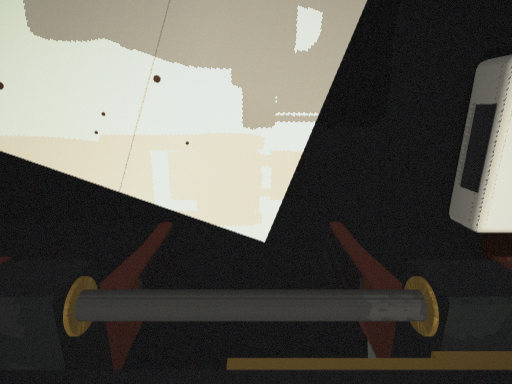

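```bash
cat > h.py <<'E'
from workcell import telemetry, get_image, ctrl
import cv2, numpy as np
from scipy.optimize import least_squares
def cloud(g):
    z=g["z_map"];K=g["camera_matrix"];v,u=np.mgrid[:z.shape[0],:z.shape[1]]
    P=np.stack([(u-K[0,2])/K[0,0]*z,(v-K[1,2])/K[1,1]*z,z],-1)
    R=cv2.Rodrigues(g["rvec"])[0]
    return (P-g["tvec"].ravel())@R
def proj(g,p): return cv2.projectPoints(np.array(p,float).reshape(-1,1,3),g["rvec"],g["tvec"],g["camera_matrix"],None)[0].reshape(-1,2)
def unproj(g,u,v,z):
    R=cv2.Rodrigues(g["rvec"])[0];K=g["camera_matrix"];t=g["tvec"].ravel()
    d=R.T@np.linalg.inv(K)@np.array([u,v,1.]);c=-R.T@t
    return c+d*(z-c[2])/d[2]
def red(g):
    c=g["color"].astype(int);m=(c[...,2]>120)&(c[...,1]<90)&(c[...,0]<90)&(c[...,2]>2*c[...,1]+20)
    return m
E
python3 - <<'E'
from h import *
for n in("top","scene"):
    g=get_image(n);P=cloud(g);z=P[...,2]
    c0=unproj(g,280,240,80) if n=="top" else unproj(g,216,187,80)
    print(n,c0)
    d=np.hypot(P[...,0]-c0[0],P[...,1]-c0[1]);m=(g["z_map"]>0)&(d<125)&(d>85)&(abs(z-80)<5)
    Q=P[m];print(len(Q),np.median(Q[:,2]))
    # edge: outermost in angular bins
    c=c0[:2].copy()
    for it in range(5):
        a=np.arctan2(Q[:,1]-c[1],Q[:,0]-c[0]);r=np.hypot(*(Q[:,:2]-c).T);b=((a+np.pi)/(2*np.pi)*48).astype(int)%48
        E=np.array([Q[b==k][np.argmax(r[b==k])][:2] for k in range(48) if (b==k).sum()>3])
        s=least_squares(lambda p:np.hypot(E[:,0]-p[0],E[:,1]-p[1])-p[2],[*c,110],loss="soft_l1");c=s.x[:2]
    print("fit",s.x,len(E))
    m=red(g)&(np.hypot(P[...,0]-c[0],P[...,1]-c[1])<90); print("red",m.sum(),np.argwhere(m).mean(0),P[m].mean(0),P[m][:,2].max())
    mt=m&(P[...,2]>116);print("redtop",mt.sum(),P[mt].mean(0))
    # arm
    ma=(g["z_map"]>0)&(d<260)&(z>180)&(z<215);A=P[ma];print("arm",len(A))
    hi=A[A[:,2]>195];print("mast top",len(hi),hi.mean(0), cv2.minAreaRect(hi[:,:2].astype(np.float32)))
    lo=A[(A[:,2]<193)&(A[:,2]>184)];print("arm top",len(lo),lo.mean(0),cv2.minAreaRect(lo[:,:2].astype(np.float32)))
    hs=(g["z_map"]>0)&(d<260)&(abs(z-52)<3);H=P[hs];print("house",cv2.minAreaRect(H[:,:2].astype(np.float32)))
    i=g["color"]; x0,y0=(170,130) if n=="top" else (150,120)
    cv2.imwrite(f"pics/{n}_crop.png",cv2.resize(i[y0:y0+190,x0:x0+190],None,fx=3,fy=3,interpolation=cv2.INTER_CUBIC))
E
```

```text
top [520.14257691 -25.14784022  80.        ]
3092 78.29454062766754
fit [519.76180578 -23.83651578 109.49676322] 47
red 89 [261.58426966 299.30337079] [469.04239515 -57.44074618 116.37402381] 121.00946017014877
redtop 62 [469.63296705 -58.47911804 118.07665443]
arm 868
mast top 425 [627.64755652  62.00937684 199.25648878] ((609.14990234375, 48.04864501953125), (93.10652160644531, 44.92226791381836), 37.32935333251953)
arm top 186 [582.52113474  26.9361941  186.67073445] ((601.8972778320312, 41.94633865356445), (108.65299987792969, 46.372650146484375), 37.27448654174805)
house ((525.2002563476562, -75.68386840820312), (400.38580322265625, 283.5461120605469), 38.700130462646484)
scene [518.82309384 -20.99088228  80.        ]
2314 79.09411605416045
fit [521.46644198 -25.78738178 109.66543362] 45
red 71 [180.53521127 185.33802817] [469.92878916 -59.7009818  115.64362427] 120.75804644196882
redtop 61 [470.22785117 -60.233479   118.1527197 ]
arm 782
mast top 333 [628.18798046  56.93877563 200.75462276] ((610.7289428710938, 43.317222595214844), (96.25984191894531, 46.23295593261719), 40.86846160888672)
arm top 197 [598.63202462  27.88602738 187.0644379 ] ((606.0416870117188, 40.36091995239258), (113.0990219116211, 35.828369140625), 30.367488861083984)
house ((528.2791748046875, -79.22152709960938), (402.27764892578125, 289.263427734375), 39.91153335571289)
```

View pics/top_crop.png

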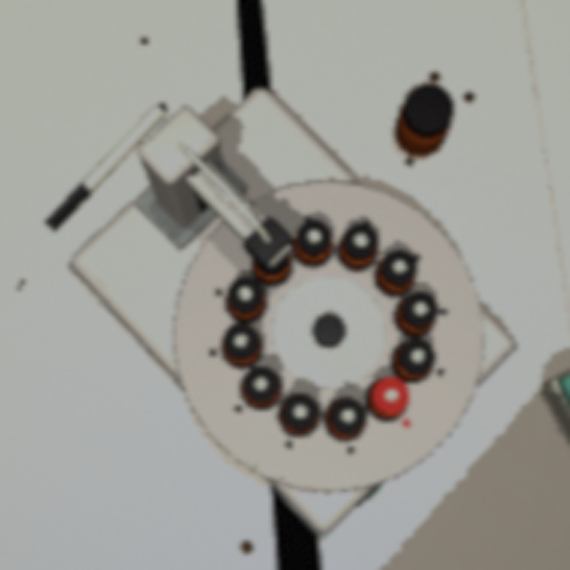

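View pics/scene_crop.png

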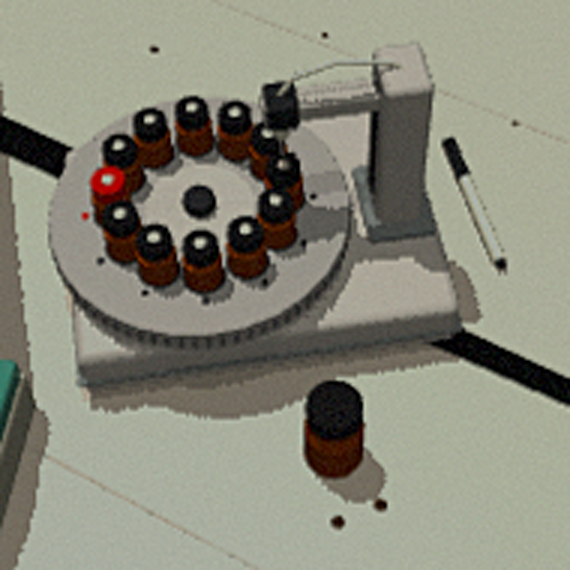

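```bash
cat >> h.py <<'E'
def tool(p):
    o=telemetry.get_obs();R=cv2.Rodrigues(np.array(o["orientation"]))[0]
    return R.T@(np.array(p)-o["ee_pos"])
E
python3 - <<'E'
from h import *
g=get_image("top")
print(telemetry.get_obs()["t"])
cs=[unproj(g,170+u/3,130+v/3,52)[:2] for u,v in((517,345),(322,535),(70,263),(262,88))]
for c in cs: print(c)
pr,pb,pl,pt=cs
for a,b in((pl,pb),(pt,pr)): pass
d1=pl-pb; d2=pt-pr; d3=pt-pl; d4=pr-pb
for d in(d1,d2,d3,d4): print(np.linalg.norm(d),np.degrees(np.arctan2(d[1],d[0])))
# model: fit pose with known rect
loc=np.array([[-100,-100],[-100,100],[175,100],[175,-100]])
obs=np.array([pr,pb,pl,pt])
f=lambda p:(np.array([p[0],p[1]])+loc@np.array([[np.cos(p[2]),np.sin(p[2])],[-np.sin(p[2]),np.cos(p[2])]])-obs).ravel()
s=least_squares(f,[520,-25,.67]);print("A",s.x,np.degrees(s.x[2]),s.fun.round(1))
print("red",unproj(g,170+389/3,130+398/3,119),"hub",unproj(g,170+329/3,130+330/3,84))
R=cv2.Rodrigues(telemetry.get_obs()["orientation"])[0];print(R.round(3))
E
```

```text
0.3
[ 500.67402458 -160.64804469]
[380.27022168  -6.85631762]
[589.68636095 159.01800317]
[711.35507653   6.49132302]
267.1505374947639 38.38203811053198
268.9276369026209 38.42598416579734
195.10936550928378 -51.421052947339525
195.31761586316017 -51.94254807282178
A [516.09747008 -23.77861496   0.66975784] 38.3742973484218 [-0.9 -3.6 -4.6 -0.6  1.5  4.2  4.  -0. ]
red [466.65154256 -57.69109895 119.        ] hub [519.72180741 -24.2247217   84.        ]
[[ 0.933  0.36  -0.   ]
 [ 0.36  -0.933  0.   ]
 [ 0.    -0.    -1.   ]]
```

Call:
send_rows --pt "0.029 -0.034 0.008 0 -1" --pt "0.029 -0.034 0.008 0 -1" --pt "0.029 -0.034 0.008 0 -1" --pt "0.029 -0.034 0.008 0 -1" --pt "0.029 -0.034 0.008 0 -1"

```text
t: 0.8
ee_pos: [299.5, -370.5, 262.5]
orientation: [3.088, 0.575, 0.0]
ft_force: [0.3, -0.1, -0.5]
width: 51.3
```

Call:
send_rows --pt "0.029 -0.034 0.008 0 -1" --pt "0.029 -0.034 0.008 0 -1" --pt "0.029 -0.034 0.008 0 -1" --pt "0.029 -0.034 0.008 0 -1" --pt "0.029 -0.034 0.008 0 -1"

```text
t: 1.3
ee_pos: [373.7, -159.7, 222.7]
orientation: [3.088, 0.575, 0.001]
ft_force: [2.0, -0.6, 0.1]
width: 11.3
```

Call:
send_rows --pt "0.029 -0.034 0.008 0 -1" --pt "0.029 -0.034 0.008 0 -1" --pt "0.015 -0.02 0.008 0 -1" --pt "0 0 0 0 -1" --pt "0 0 0 0 -1"

```text
t: 1.8
ee_pos: [409.6, -52.6, 198.6]
orientation: [3.088, 0.579, -0.001]
ft_force: [-0.6, -0.2, 0.4]
width: 0.7
```

```bash
python3 - <<'E'
from h import *
o=telemetry.get_obs();print({k:o[k] for k in("t","ee_pos","orientation","ft_force","width")})
print(tool([420.4,-26.6,165]))
for n in("scene","top"):
    g=get_image(n);i=g["color"];x0,y0=(170,130) if n=="top" else (130,80)
    cv2.imwrite(f"pics/{n}1.png",cv2.resize(i[y0:y0+190,x0:x0+190],None,fx=3,fy=3,interpolation=cv2.INTER_CUBIC))
E
```

```text
{'t': 1.8, 'ee_pos': array([409.6323853 , -52.568346  , 198.64664803]), 'orientation': array([ 3.08774457e+00,  5.79094665e-01, -6.23550028e-04]), 'ft_force': array([-0.61478419, -0.22518309,  0.44446501]), 'width': 0.6644311653950643}
[ 19.45865359 -20.2999984   33.64021863]
```

View pics/scene1.png

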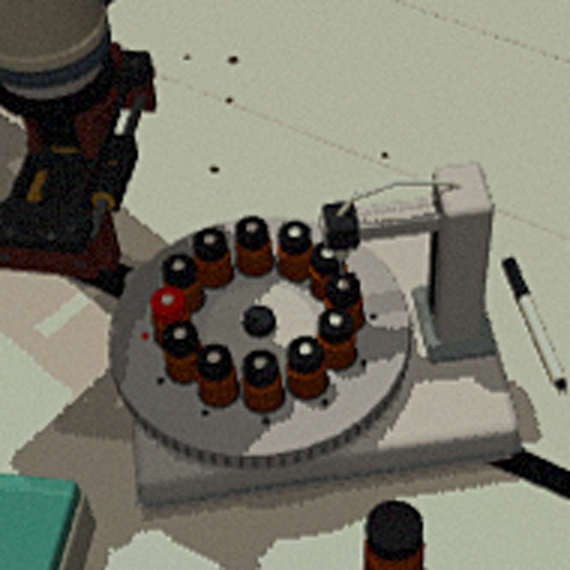

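View pics/top1.png

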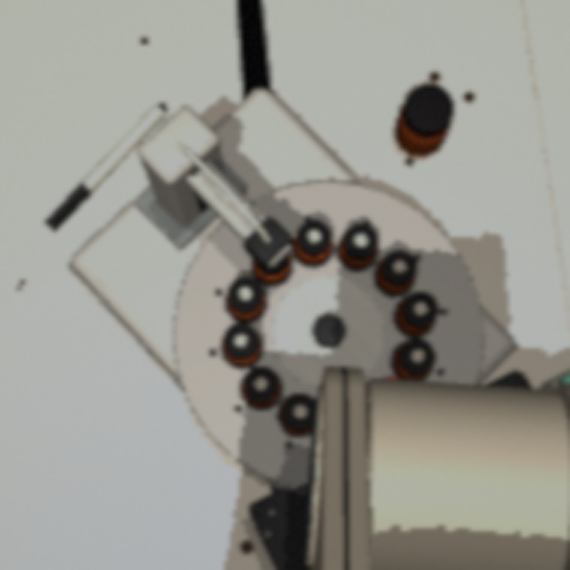

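Call:
send_rows --pt "0.01 -0.01 0.015 0 -1" --pt "0.0095 -0.0103 0.015 0 -1" --pt "0 0 0.0036 0 -1" --pt "0 0 0 0 -1"

```text
t: 2.3
ee_pos: [420.0, -27.7, 164.9]
orientation: [-3.088, -0.575, 0.002]
ft_force: [-1.0, 0.3, 0.7]
width: 0.4
```

Call:
send_rows --pt "0 0 0.002 0 -1" --pt "0 0 0 0 -1"

```text
t: 2.5
ee_pos: [420.5, -27.6, 163.4]
orientation: [3.088, 0.574, 0.001]
ft_force: [0.0, -0.3, 1.0]
width: 0.5
```

```bash
python3 - <<'E'
from h import *
o=telemetry.get_obs();print({k:o[k] for k in("t","ee_pos","ft_force","width")})
for n in("scene","wrist"):
    g=get_image(n);i=g["color"]
    if n=="scene": i=cv2.resize(i[80:270,130:320],None,fx=3,fy=3,interpolation=cv2.INTER_CUBIC)
    cv2.imwrite(f"pics/{n}2.png",i)
E
```

```text
{'t': 2.5, 'ee_pos': array([420.47647632, -27.57983275, 163.44067065]), 'ft_force': array([ 0.00326858, -0.3365191 ,  0.97566823]), 'width': 0.4800938594799919}
```

View pics/scene2.png

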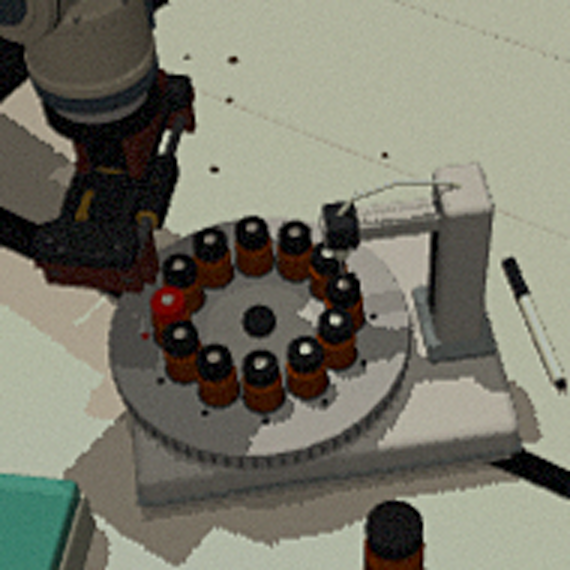

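View pics/wrist2.png

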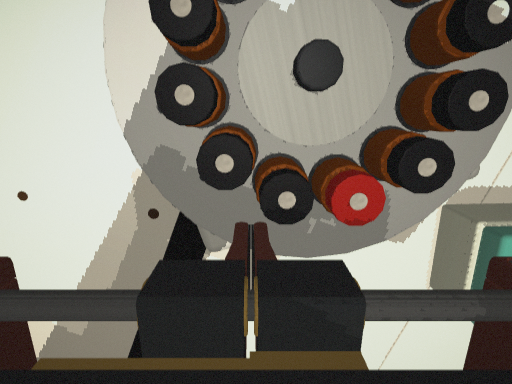

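Call:
send_rows --pt "0 0 0.002 0 -1" --pt "0 0 0 0 -1"

```text
t: 2.8
ee_pos: [420.4, -27.0, 161.1]
orientation: [3.088, 0.576, 0.0]
ft_force: [0.2, 0.2, 0.1]
width: -0.1
```

Call:
send_rows --pt "0 0 0.001 0 -1" --pt "0 0 0 0 -1"

```text
t: 3.0
ee_pos: [420.5, -26.9, 160.3]
orientation: [3.088, 0.576, 0.0]
ft_force: [-1.6, 0.2, 5.7]
width: 0.6
```

Call:
send_rows --pt "0 0 0.001 0 -1" --pt "0 0 0 0 -1"

```text
t: 3.2
ee_pos: [420.6, -26.9, 160.2]
orientation: [3.088, 0.577, 0.0]
ft_force: [-5.2, 0.3, 21.6]
width: 0.3
```

Call:
send_rows --pt "0 0 -0.0004 0 -1" --pt "0 0 0 0 -1"

```text
t: 3.4
ee_pos: [420.6, -26.9, 160.2]
orientation: [3.088, 0.576, 0.0]
ft_force: [-4.0, 0.6, 15.5]
width: 0.6
```

Call:
send_rows --pt "0 0.007 0 0 -1" --pt "0 0.014 0 0 -1" --pt "0 0.017 0 0 -1" --pt "0 0.017 -0.006 0 -1" --pt "0 0.015 -0.02 0 -1"

```text
t: 3.9
ee_pos: [445.1, -92.6, 184.6]
orientation: [-3.087, -0.576, 0.004]
ft_force: [0.7, 0.0, -0.4]
width: 0.4
```

```bash
cat >> h.py <<'E'
C=np.array([520.8,-25.0]);H=np.radians(38.4)
def ang(n="scene",c=C):
    t=telemetry.get_obs()["t"];g=get_image(n);m=red(g).astype(np.uint8)
    x0,x1,y0,y1=(150,290,130,240) if n=="scene" else (210,350,170,310)
    k=np.zeros_like(m);k[y0:y1,x0:x1]=1;m*=k
    if m.sum()<8: return t,None,g
    nn,l,s,ce=cv2.connectedComponentsWithStats(m);j=1+np.argmax(s[1:,4])
    p=unproj(g,*ce[j],115.6)[:2];d=p-c
    return t,(np.arctan2(d[1],d[0])-H)%(2*np.pi),g,np.hypot(*d),s[j,4]
E
python3 - <<'E'
from h import *
for k in range(2):
    r=ang();print(r[0],r[1],r[3:])
cv2.imwrite("pics/s3.png",cv2.resize(r[2]["color"][80:270,130:320],None,fx=3,fy=3))
E
```

```text
3.9 None ()
3.95 None ()
```

View pics/s3.png

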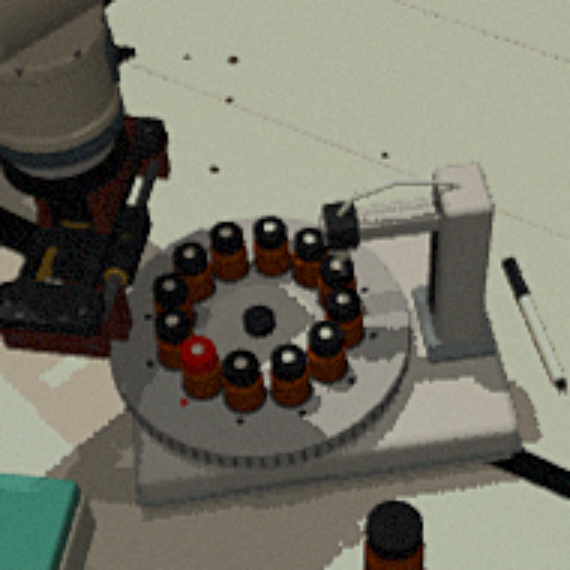

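```bash
python3 - <<'E'
import cv2
i=cv2.imread("pics/s3.png");print(i[345:365:4,188:214:6].tolist());print(i[372:392:6,196:212:6].tolist())
j=cv2.imread("pics/scene2.png");print(j[295:312:5,160:182:6].tolist())
E
```

```text
[[[3, 4, 110], [57, 67, 111], [64, 74, 112], [7, 10, 111], [18, 21, 110]], [[8, 10, 114], [112, 124, 121], [102, 115, 115], [3, 7, 104], [1, 0, 106]], [[0, 0, 106], [68, 78, 110], [58, 68, 108], [10, 9, 110], [0, 0, 102]], [[1, 4, 112], [3, 4, 105], [4, 9, 112], [2, 2, 111], [0, 5, 91]], [[0, 1, 101], [0, 0, 109], [0, 0, 111], [0, 7, 104], [5, 8, 70]]]
[[[2, 2, 75], [0, 11, 80], [2, 17, 65]], [[2, 36, 73], [0, 29, 71], [0, 23, 60]], [[0, 14, 53], [8, 25, 57], [0, 14, 53]], [[9, 27, 57], [0, 20, 55], [5, 27, 60]]]
[[[0, 0, 110], [60, 68, 107], [44, 44, 111], [0, 3, 111]], [[13, 20, 113], [117, 129, 121], [63, 70, 101], [0, 3, 108]], [[0, 1, 110], [39, 44, 103], [2, 11, 111], [3, 8, 111]], [[7, 0, 112], [0, 0, 113], [0, 10, 109], [0, 1, 92]]]
```

```bash
cat >> h.py <<'E'
C=np.array([521.2,-25.6])
def red(g):
    c=g["color"].astype(float);return (c[...,2]>85)&(c[...,1]<.25*c[...,2])&(c[...,0]<.25*c[...,2])
import json,os
def meas(n=2,tag=None):
    for k in range(n):
        r=ang(c=C)
        print(round(r[0],3),r[1] and round(r[1],3),r[3:])
        if r[1] is not None: open("log.txt","a").write(f"{r[0]} {r[1]}\n")
    if tag: cv2.imwrite(f"pics/{tag}.png",cv2.resize(r[2]["color"][80:270,130:320],None,fx=3,fy=3))
E
python3 -c "
from h import *
meas(2)"
```

```text
4.0 3.986 (np.float64(60.27850637549396), np.int32(71))
4.05 4.084 (np.float64(60.137540679061516), np.int32(70))
```

Call:
send_rows --pt "0 -0.012 0 0 -1" --pt "0 -0.012 0 0 -1" --pt "0 -0.01 0.003 0 -1"

```text
t: 4.4
ee_pos: [432.3, -58.8, 182.0]
orientation: [-3.088, -0.577, 0.002]
ft_force: [-0.7, -0.5, -0.1]
width: 0.2
```

```bash
python3 -c "
from h import *
meas(2)
p=C-94*np.array([.933,.36]);print(tool([*p,165.]))"
```

```text
4.4 4.753 (np.float64(59.80079692961923), np.int32(69))
4.45 4.847 (np.float64(61.02428571692874), np.int32(73))
[ 1.11468781  1.2206376  16.7428623 ]
```

Call:
send_rows --pt "0.001 0 0.007 0 -1" --pt "0 0 0.008 0 -1" --pt "0 0 0 0 -1" --pt "0 0 0 0 -1" --pt "0 0 0 0 -1"

```text
t: 5.0
ee_pos: [434.5, -60.4, 167.4]
orientation: [-3.088, -0.575, 0.0]
ft_force: [-0.2, -0.0, 0.3]
width: 0.3
```

```bash
python3 -c "
from h import *
meas(8)
print(telemetry.get_obs()['ee_pos'])"
```

```text
5.0 5.854 (np.float64(61.482267872650475), np.int32(73))
5.05 5.951 (np.float64(60.978480908991834), np.int32(75))
5.1 6.029 (np.float64(61.37997619820906), np.int32(69))
5.15 6.113 (np.float64(61.87055128764005), np.int32(65))
5.2 6.214 (np.float64(61.60485623967578), np.int32(64))
5.25 6.278 (np.float64(58.85332981720477), np.int32(42))
5.3 0.121 (np.float64(60.987380278176815), np.int32(53))
5.35 0.183 (np.float64(62.23185889261244), np.int32(62))
[434.46237878 -60.14190686 167.57534402]
```

Call:
send_rows --pt "0 0 0 0 -1" --pt "0 0 0 0 -1" --pt "0 0 0 0 -1" --pt "0 0 0 0 -1" --pt "0 0 0 0 -1"

```text
t: 5.9
ee_pos: [434.4, -60.1, 167.5]
orientation: [-3.088, -0.576, 0.0]
ft_force: [0.5, 0.5, 0.5]
width: 0.6
```

```bash
python3 -c "
from h import *
meas(3)
print(telemetry.get_obs()['ee_pos'])"
```

```text
5.9 1.101 (np.float64(64.58971847146269), np.int32(56))
5.95 1.183 (np.float64(64.04296782671659), np.int32(53))
6.0 1.265 (np.float64(64.38817208286888), np.int32(50))
[434.42988672 -60.13117684 167.48852369]
```

Call:
send_rows --pt "0 0 0 0 -1" --pt "0 0 0 0 -1" --pt "0 0 0 0 -1" --pt "0 0 0 0 -1" --pt "0 0 0 0 -1"

```text
t: 6.55
ee_pos: [434.4, -60.1, 167.5]
orientation: [-3.088, -0.576, 0.0]
ft_force: [0.6, -0.1, -0.3]
width: 0.6
```

```bash
python3 -c "
from h import *
meas(3)"
```

```text
6.55 2.198 (np.float64(58.12483113383833), np.int32(22))
6.6 2.265 (np.float64(62.82520229003644), np.int32(33))
6.65 2.332 (np.float64(61.23126195821312), np.int32(39))
```

```bash
cat >> h.py <<'E'
def meas(n=2,tag=None,cam="scene"):
    for k in range(n):
        r=ang(cam,c=C)
        print(round(r[0],3),r[1] and round(r[1],3),r[3:])
        if r[1] is not None: open(f"log_{cam}.txt","a").write(f"{r[0]} {r[1]} {r[3]} {r[4]}\n")
    if tag: cv2.imwrite(f"pics/{tag}.png",cv2.resize(r[2]["color"][80:270,130:320],None,fx=3,fy=3))
E
cat > log_scene.txt <<'E'
4.0 3.986 60.28 71
4.05 4.084 60.14 70
4.4 4.753 59.8 69
4.45 4.847 61.02 73
5.0 5.854 61.48 73
5.05 5.951 60.98 75
5.1 6.029 61.38 69
5.15 6.113 61.87 65
5.2 6.214 61.6 64
5.3 .121 60.99 53
5.35 .183 62.23 62
5.9 1.101 64.59 56
5.95 1.183 64.04 53
6.0 1.265 64.39 50
6.6 2.265 62.82 33
6.65 2.332 61.23 39
E
python3 -c "
from h import *
meas(1,cam='scene')"
```

```text
6.7 2.422 (np.float64(59.66712425044681), np.int32(33))
```

Call:
send_rows --pt "0 0 0 0 -1" --pt "0 0 0 0 -1" --pt "0 0 0 0 -1" --pt "0 0 0 0 -1" --pt "0 0 0 0 -1"

```text
t: 7.25
ee_pos: [434.4, -60.1, 167.5]
orientation: [-3.088, -0.576, 0.0]
ft_force: [0.4, -0.0, 0.9]
width: 0.8
```

```bash
python3 -c "
from h import *
meas(2,cam='scene')"
```

```text
7.25 3.33 (np.float64(60.96407616149186), np.int32(69))
7.3 3.41 (np.float64(60.95546871499464), np.int32(70))
```

Call:
send_rows --pt "0 0 0 0 -1" --pt "0 0 0 0 -1" --pt "0 0 0 0 -1" --pt "0 0 0 0 -1" --pt "0 0 0 0 -1"

```text
t: 7.85
ee_pos: [434.4, -60.1, 167.5]
orientation: [-3.088, -0.576, 0.0]
ft_force: [0.2, 0.6, 0.3]
width: 0.5
```

```bash
python3 -c "
from h import *
meas(2,cam='scene')"
```

```text
7.85 4.33 (np.float64(60.023135114976036), np.int32(70))
7.9 4.419 (np.float64(60.098159483098655), np.int32(70))
```

Call:
send_rows --pt "0 0 0 0 -1" --pt "0 0 0 0 -1"

```text
t: 8.15
ee_pos: [434.4, -60.1, 167.5]
orientation: [-3.088, -0.576, -0.0]
ft_force: [-0.4, 0.9, 0.3]
width: 0.6
```

```bash
python3 -c "
from h import *
meas(2,cam='scene')"
```

```text
8.15 4.828 (np.float64(59.96105973070369), np.int32(69))
8.2 4.918 (np.float64(60.28091321741729), np.int32(72))
```

Call:
send_rows --pt "0 0 0 0 -1" --pt "0 0 0 0 -1" --pt "0 0 0 0 -1" --pt "0 0 0 0 -1" --pt "0 0 0 0 -1"

```text
t: 8.75
ee_pos: [434.4, -60.1, 167.5]
orientation: [-3.088, -0.576, -0.0]
ft_force: [-0.3, -0.2, -0.7]
width: 0.7
```

```bash
python3 -c "
from h import *
for k in range(4):
    meas(1,cam='scene',tag=f'p{k}'); meas(1,cam='top')
"
```

```text
8.75 5.799 (np.float64(61.984249024044644), np.int32(73))
8.8 None ()
8.85 5.954 (np.float64(60.930458036061594), np.int32(71))
8.9 None ()
8.95 6.097 (np.float64(61.19992722617921), np.int32(66))
9.0 None ()
9.05 6.259 (np.float64(62.01771163350202), np.int32(63))
9.1 0.161 (np.float64(59.25557245250421), np.int32(20))
```

```bash
python3 - <<'E'
import numpy as np
from scipy.optimize import least_squares
d=np.loadtxt("log_scene.txt");d=d[(d[:,3]>30)]
t=d[:,0]; a=np.unwrap(d[:,1]);a-=2*np.pi  # first pass ->0 at ~5.25
C=np.array([521.2,-25.6]);H=np.radians(38.4)
X=C+np.c_[d[:,2]*np.cos(d[:,1]+H),d[:,2]*np.sin(d[:,1]+H)]
def f(p):
    th=p[0]+p[1]*(t-5)-p[2]*(t-5)**2/2
    return (p[3:5]+p[5]*np.c_[np.cos(th+H),np.sin(th+H)]-X).ravel()
s=least_squares(f,[-.45,1.8,.05,*C,61],loss="soft_l1");print(s.x,np.std(s.fun))
s2=np.polyfit(t-5,a,2);print(s2)
E
```

```text
[-4.69254310e-01  1.76989222e+00  5.81061122e-02  5.20252070e+02
 -2.36097412e+01  6.17957265e+01] 0.7213100125737826
[-0.02474173  1.75631191 -0.45953554]
```

```bash
python3 - <<'E'
import cv2,numpy as np
cv2.imwrite("pics/pm.png",np.vstack([np.hstack([cv2.imread(f"pics/p{k}.png")[130:430,200:520] for k in r]) for r in((0,1),(2,3))]))
E
```

```text
(no output)
```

View pics/pm.png

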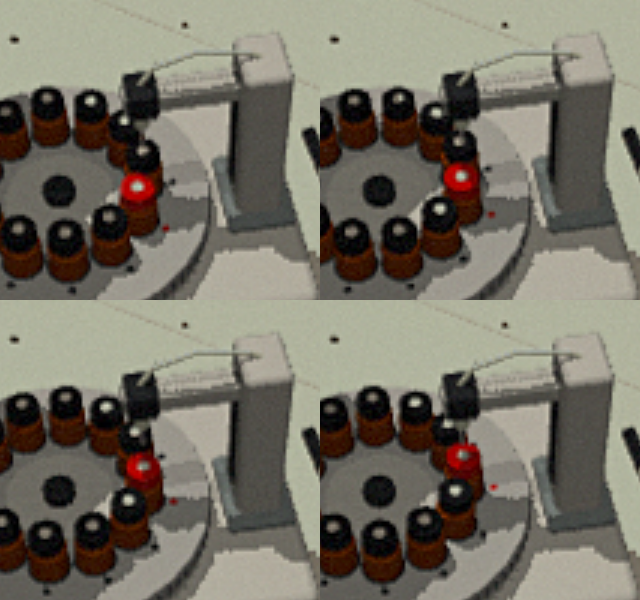

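Call:
send_rows --pt "0 0 0.003 0 -1" --pt "0 0 0.002 0 -1" --pt "0 0 0 0 -1" --pt "0 0 0 0 -1" --pt "0 0 0 0 -1"

```text
t: 9.65
ee_pos: [434.4, -60.1, 162.5]
orientation: [-3.088, -0.576, 0.0]
ft_force: [-0.5, -0.2, 0.4]
width: 0.6
```

```bash
python3 -c "
from h import *
meas(3)
print(telemetry.get_obs()['ee_pos'])"
```

```text
9.65 0.847 (np.float64(63.875383775370615), np.int32(55))
9.7 0.916 (np.float64(63.729873388972464), np.int32(48))
9.75 0.988 (np.float64(64.20828803077544), np.int32(53))
[434.41225535 -60.12410235 162.50518805]
```

Call:
send_rows --pt "0 0 0 0 -1" --pt "0 0 0 0 -1" --pt "0 0 0 0 -1" --pt "0 0 0 0 -1" --pt "0 0 0 0 -1"

```text
t: 10.3
ee_pos: [434.4, -60.1, 162.5]
orientation: [-3.088, -0.576, -0.0]
ft_force: [-0.3, -0.1, -0.7]
width: 0.5
```

Call:
send_rows --pt "0 0 0 0 -1" --pt "0 0 0 0 -1" --pt "0 0 0 0 -1" --pt "0 0 0 0 -1" --pt "0 0 0 0 -1"

```text
t: 10.8
ee_pos: [434.4, -60.1, 162.5]
orientation: [-3.088, -0.576, -0.0]
ft_force: [-0.9, 0.3, 0.5]
width: 0.4
```

```bash
python3 -c "
from h import *
meas(3)"
```

```text
10.8 2.5 (np.float64(56.63844560328017), np.int32(23))
10.85 2.556 (np.float64(58.497273231963746), np.int32(34))
10.9 2.626 (np.float64(57.26632742387402), np.int32(31))
```

Call:
send_rows --pt "0 0 0 0 -1" --pt "0 0 0 0 -1" --pt "0 0 0 0 -1" --pt "0 0 0 0 -1" --pt "0 0 0 0 -1"

```text
t: 11.45
ee_pos: [434.4, -60.1, 162.5]
orientation: [-3.088, -0.576, 0.0]
ft_force: [-0.9, -0.2, 0.2]
width: 0.6
```

```bash
cat > fit.py <<'E'
import numpy as np,sys
from scipy.optimize import least_squares
d=np.loadtxt("log_scene.txt");d=d[(d[:,3]>30)&(d[:,0]>4.6)]
t=d[:,0]-5
C=np.array([521.2,-25.6]);H=np.radians(38.4)
X=C+np.c_[d[:,2]*np.cos(d[:,1]+H),d[:,2]*np.sin(d[:,1]+H)]
th=lambda p,t:p[0]+p[1]*t-p[2]*t**2/2+p[6]*t**3
f=lambda p:np.r_[(p[3:5]+p[5]*np.c_[np.cos(th(p,t)+H),np.sin(th(p,t)+H)]-X).ravel(),p[6]*1e3]
s=least_squares(f,[-.47,1.77,.058,*C,61,0],loss="soft_l1");print(s.x,np.std(s.fun))
T=np.arange(0,30,.01);a=th(s.x,T)
for k in(1,2,3,4):
    i=np.argmax(a>2*np.pi*k)
    if i: print(k,"pass t",T[i]+5,"w",(a[i]-a[i-1])/.01)
print("now",d[-1,0],th(s.x,t[-1])/2/np.pi)
E
python3 -c "
from h import *
meas(3)"; python3 fit.py
```

```text
11.45 3.386 (np.float64(61.03283454683215), np.int32(70))
11.5 3.459 (np.float64(60.502742279669285), np.int32(67))
11.55 3.531 (np.float64(60.53899743409508), np.int32(73))
[-4.60204762e-01  1.75827513e+00  4.99166700e-02  5.20571360e+02
 -2.35908572e+01  6.15731697e+01 -5.29958915e-04] 0.9509897264641247
1 pass t 9.1 w 1.5272056746250762
2 pass t 13.68 w 1.2056008407675733
3 pass t 20.55 w 0.5981315004515153
now 11.55 1.5655750128352974
```

Call:
send_rows --pt "0 0 0 0 -1" --pt "0 0 0 0 -1" --pt "0 0 0 0 -1" --pt "0 0 0 0 -1" --pt "0 0 0 0 -1"

```text
t: 12.1
ee_pos: [434.4, -60.1, 162.5]
orientation: [-3.088, -0.576, -0.0]
ft_force: [-0.6, -0.1, -0.4]
width: 0.4
```

```bash
sed -i 's/d\[:,3\]>30/d[:,3]>47/; s/1e3\]/1e5]/' fit.py; python3 -c "
from h import *
meas(3)"; python3 fit.py
```

```text
12.1 4.308 (np.float64(60.14813529888738), np.int32(70))
12.15 4.38 (np.float64(59.99744208084183), np.int32(65))
12.2 4.453 (np.float64(60.128117095417956), np.int32(70))
[-4.66650575e-01  1.77026677e+00  5.97614555e-02  5.20243596e+02
 -2.35176287e+01  6.18865183e+01 -8.47102706e-09] 0.5012396402422445
1 pass t 9.1 w 1.5255431828160582
2 pass t 13.620000000000001 w 1.2554199438660874
3 pass t 19.43 w 0.9082024853892534
4 pass t 30.07 w 0.2723299206600416
now 12.2 1.7077723400247675
```

Call:
send_rows --pt "0 0 0 0 -1" --pt "0 0 0 0 -1" --pt "0 0 0 0 -1" --pt "0 0 0 0 -1" --pt "0 0 0 0 -1"

```text
t: 12.75
ee_pos: [434.4, -60.1, 162.5]
orientation: [-3.088, -0.576, -0.0]
ft_force: [0.5, -0.8, -0.3]
width: 0.4
```

```bash
python3 -c "
from h import *
meas(6)
print(telemetry.get_obs()['t'])"; python3 fit.py
```

```text
12.75 5.218 (np.float64(61.20868556239949), np.int32(76))
12.8 5.281 (np.float64(61.36072021252774), np.int32(73))
12.85 5.354 (np.float64(61.446909199030095), np.int32(75))
12.9 5.417 (np.float64(61.537416644975885), np.int32(72))
12.95 5.489 (np.float64(61.566786013022956), np.int32(73))
13.0 5.553 (np.float64(61.79490304881726), np.int32(73))
13.05
[-4.64892898e-01  1.76701118e+00  5.85976039e-02  5.20325175e+02
 -2.34858928e+01  6.20198954e+01  3.73756883e-07] 0.5672525605020159
1 pass t 9.1 w 1.5270727933531347
2 pass t 13.61 w 1.2628618228186284
3 pass t 19.34 w 0.927244939281735
4 pass t 29.17 w 0.3516548435055
now 13.0 1.8774338164559634
```

Call:
send_rows --pt "0 0 0.001 0 -1" --pt "0 0 0 0 -1" --pt "0 0 0 0 -1" --pt "0 0 0 0 -1" --pt "0 0 0 0 -1"

```text
t: 13.55
ee_pos: [434.4, -60.1, 161.5]
orientation: [3.088, 0.576, 0.0]
ft_force: [0.6, 0.5, -0.7]
width: 0.3
```

Call:
send_rows --pt "0 0 0.0025 0 -1" --pt "0 0 0 0 -1" --pt "0 0 0 0 -1"

```text
t: 13.85
ee_pos: [434.8, -60.4, 160.2]
orientation: [3.087, 0.576, 0.001]
ft_force: [-4.7, -1.4, 21.8]
width: 0.4
```

```bash
python3 -c "
from h import *
meas(2,tag='b1')
o=telemetry.get_obs();print(o['ee_pos'],o['ft_force'])
"; python3 - <<'E'
import numpy as np
d=np.loadtxt("log_scene.txt")[-2:]
H=np.radians(38.4)
for r in d:
    p=np.array([521.2,-25.6])+r[2]*np.array([np.cos(r[1]+H),np.sin(r[1]+H)])-np.array([520.3,-23.5]);print(np.arctan2(p[1],p[0])-H,np.hypot(*p))
E
```

```text
13.85 0.025 (np.float64(57.86029431234941), np.int32(46))
13.9 0.022 (np.float64(58.16990860975562), np.int32(44))
[434.76685963 -60.43458999 160.20860871] [-4.44273447 -1.89626765 20.02410455]
-0.013123494123277735 57.2478778738231
-0.01611305242755534 57.56426986312969
```

View pics/b1.png

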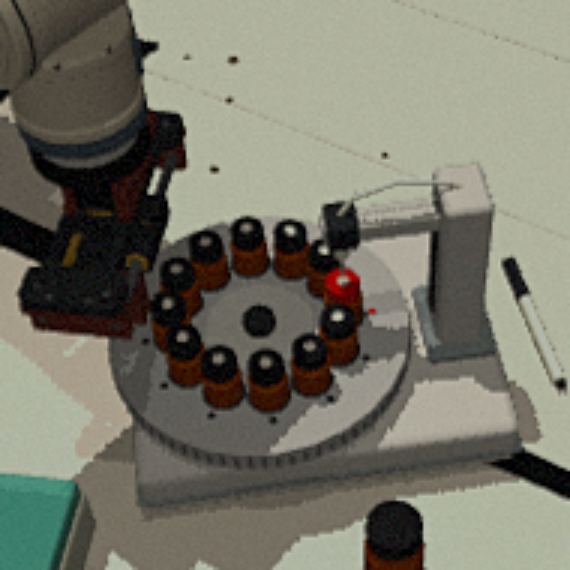

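Call:
send_rows --pt "0 0 -0.001 0 -1" --pt "0 0 -0.005 0 -1" --pt "0 0 -0.03 0 -1" --pt "-0.01 0 -0.04 0 -1" --pt "-0.04 0 -0.02 0 -1"

```text
t: 14.45
ee_pos: [391.0, -78.4, 257.8]
orientation: [3.085, 0.578, 0.009]
ft_force: [0.3, -0.5, 0.8]
width: 0.6
```

Call:
send_rows --pt "-0.03 0.03 -0.02 0 -1" --pt "0 0.045 0 0 -1" --pt "0 0.045 0 0 -1" --pt "0 0.045 0 0 -1" --pt "0 0.045 0 0 -1"

```text
t: 14.95
ee_pos: [435.7, -286.7, 275.2]
orientation: [3.088, 0.575, 0.0]
ft_force: [0.4, -0.3, 0.7]
width: 0.7
```

Call:
send_rows --pt "0 0.045 0 0 -1" --pt "0 0.045 0 0 -1" --pt "0 0.045 0 0 -1" --pt "0 0 0 0 -1" --pt "0 0 0 0 -1"

```text
t: 15.45
ee_pos: [483.8, -411.1, 274.2]
orientation: [-3.087, -0.574, 0.001]
ft_force: [-0.5, 0.4, -0.1]
width: 0.3
```

```bash
python3 - <<'E'
from h import *
meas(2,tag='e1')
g=get_image("top");cv2.imwrite("pics/e2.png",cv2.resize(g["color"][130:320,170:360],None,fx=3,fy=3))
s=get_image("scene")
o=telemetry.get_obs();print(o['t'],o['ee_pos'],o['ft_force'])
# red dot on tray (z=80) in each
for n,gg in(("top",g),("scene",s)):
    c=gg["color"].astype(float);m=((c[...,2]>1.5*c[...,1])&(c[...,2]>80)&(c[...,0]>.3*c[...,2])).astype(np.uint8)
    P=cloud(gg);r=np.hypot(P[...,0]-520.5,P[...,1]+24.5);mm=(m>0)&(r>80)&(r<95)&(P[...,2]<86)
    print(n,mm.sum(),np.argwhere(mm).mean(0) if mm.any() else None)
    if mm.any():
        v,u=np.argwhere(mm).mean(0);p=unproj(gg,u,v,80)[:2]
        for cc in((519.8,-23.9),(521.4,-25.7)):
            d=p-cc;print(np.arctan2(d[1],d[0])-H,np.hypot(*d))
E
python3 - <<'E'
import numpy as np
d=np.loadtxt("log_scene.txt")[-2:]
H=np.radians(38.4)
for r in d:
    p=np.array([521.2,-25.6])+r[2]*np.array([np.cos(r[1]+H),np.sin(r[1]+H)])-np.array([520.3,-23.5]);print(np.arctan2(p[1],p[0])-H,np.hypot(*p))
E
```

```text
15.45 0.003 (np.float64(58.92629954429205), np.int32(43))
15.5 0.003 (np.float64(58.00262498596554), np.int32(39))
15.65 [ 483.79947614 -409.46136861  275.01657861] [-0.20193393  0.18244896  0.15739145]
top 0 None
scene 5 [178.4 251.2]
0.16868532110872425 82.10177595974342
0.19773041939834868 82.40629827121221
-0.0343889248004724 58.36138562538203
-0.03510928734248642 57.43862979186328
```

View pics/e1.png

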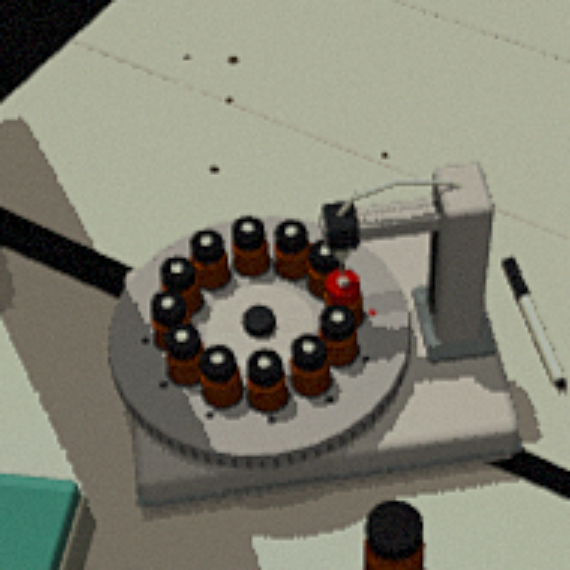

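View pics/e2.png

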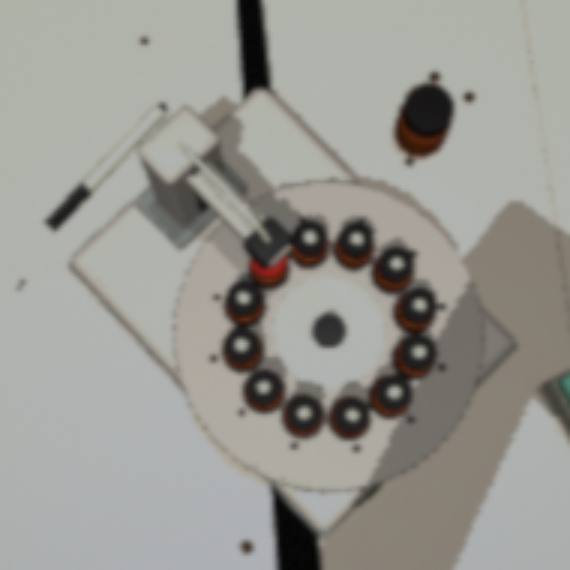

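```bash
python3 - <<'E'
from h import *
g=get_image("top");s=get_image("scene")
for n,gg,x0,y0,D,c in(("top",g,170,130,[(217,297),(213,358),(242,411),(294,445),(356,448),(411,419),(442,367),(447,306),(414,254)],(519.8,-23.9)),("scene",s,130,80,[(373,313),(367,358),(331,400),(272,419),(210,415),(165,385),(146,341)],(521.4,-25.7))):
    p=np.array([unproj(gg,x0+u/3,y0+v/3,80)[:2] for u,v in D])
    def f(q):
        d=p-q[:2];a=np.arctan2(d[:,1],d[:,0])-H-q[2];r=np.pi/6
        a=(a+r/2)%r-r/2
        return np.r_[a*85,np.hypot(*d.T)-q[3]]
    z=least_squares(f,[*c,0,85]);print(n,z.x,np.abs(z.fun).max())
cv2.imwrite("pics/e3.png",cv2.resize(s["color"][145:205,220:300],None,fx=10,fy=10,interpolation=cv2.INTER_CUBIC))
E
```

```text
top [ 5.19187874e+02 -2.45935940e+01 -1.83245838e-02  8.31960202e+01] 2.2177446549110016
scene [ 5.22902784e+02 -2.42367684e+01 -1.15554809e-02  8.28350053e+01] 1.1358327038960283
```

View pics/e3.png

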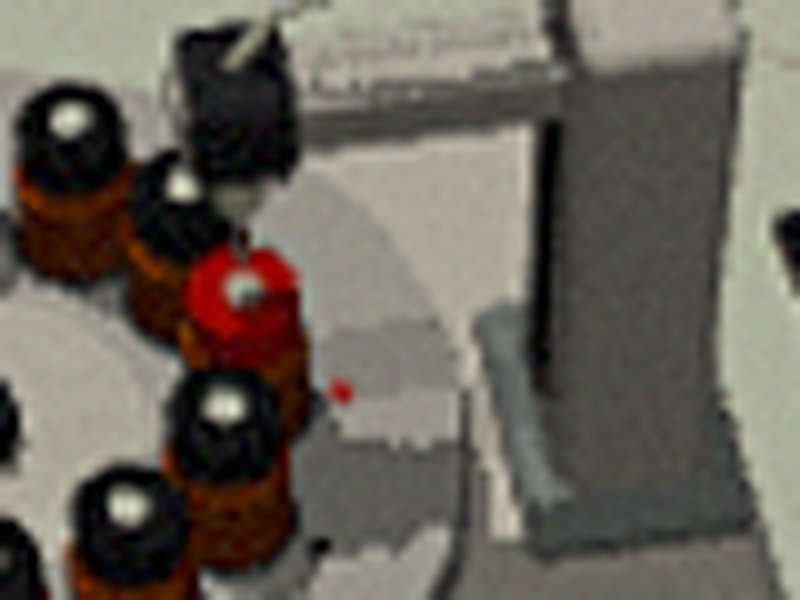

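```bash
python3 -c "
from h import *
print(ctrl.close_job())"
```

```text
the job is handed in; nothing more can be done
None
```

I did the free-run check and handed the job in at about 16 s. The carousel is at rest with the needle over the red cap.

- **Spin:** I pressed the closed fingertips on the bare rim at 94 to 100 mm radius and flicked the carousel counter-clockwise to about 1.9 rad/s. Then I lifted the fingers off.
- **Free run:** The red cap ran freely past the needle twice, at about 5.3 s and 9.1 s, with no vial fouling it. I followed it in the camera pictures while it slowed by about 0.06 rad/s each second.
- **Brake:** On the third arrival, at about 13.6 s, I pressed the rim with roughly 20 N and the carousel stopped. I then lifted the fingers straight up and drew back clear.

**Last checks:**
- The tray's index dots put the stop at -0.018 rad (top camera) and -0.012 rad (scene camera), about 1 mm at the cap.
- The red-cap centroid, partly hidden by the needle, gave about -0.035 rad, a slight disagreement.
- The close-up shows the needle over the middle of the red cap. The centroid readings before the hand-in were steady to within a millirad, and wrist force was near zero.
- The vials, needle arm, jar and pen look unmoved in the last pictures. The tip box was only partly in view, and nothing came near it.

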